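Wedge the rocking instrument box

TASK

The small grey instrument box on the bench rocks because the rubber foot at one corner is missing. Using only the outside of the fingers, push the wooden wedge along the bench, thin end first, under that corner until the box stands level and no longer rocks; do not pick up or carry anything, do not shove the box out of its place, and leave everything else where it stands. Test it by pressing down on top of that corner, and finish like that: the program ends while the fingertips are still pressing on the corner and the box stays firm and level on the wedge.

Things in the scene. Friction and masses are not known exactly. Their poses are not given: they have to be found in the camera images.
- module: loose light grey instrument box: case 130 mm (its x) by 180 mm (its y) by 44 mm, on 14 mm high rubber feet, so its flat underside is 14 mm and its flat top 58 mm above the bench. Origin at bench level under the middle, z up. Feet, 16 mm across, at x, y (-50,75), (-50,-75), (50,75) mm; the one at (50,-75) is missing. About 1.2 kg; the feet grip the bench against a few newtons sideways
- module_press (a point): point on the box's top over the corner without a foot, at (45,-70,58) mm in the box's frame, 20 mm in from both side faces: press here. Untouched, the box stands level on three feet (it is heavier at the opposite corner); unwedged, 1 to 3 N here tips it until this corner is down on the bench
- module_edge (a point): point on the lower edge of the box's -y side face near the corner without a foot, at (40,-90,14) mm in the box's frame; a good place for the wedge to go under, pushed towards the box's +y. The box's +x points away from the robot within 15 degrees, so the bare corner is its far right one as seen from the robot, and the wedge comes from the right
- wedge: loose plain wooden wedge, flat on the bench, 40 mm wide (its x), 90 mm long (its y), about 80 g. Top slopes evenly from 23 mm high at the -y end (an upright flat face) to 3 mm at the thin +y end: 14 mm high 49.5 mm from the thin end. Origin at bench level in its middle, z up. Starts off the box's -y side, thin end towards the box; does not slip back by itself
- wedge_tip (a point): middle of the wedge's thin end, at bench level, (0,45,0) mm in the wedge's frame
- mug: bystander: white mug, 76 mm across, 90 mm high; origin under its middle
- jar: bystander: small clear jar with a white cap, 44 mm across, 60 mm high; origin under its middle
- weight: bystander: steel calibration weight with a knob, 36 mm across, 54 mm high; origin under its middle
- adapter: bystander: connector adapter standing upright, steel and brass, 22 mm across, 46 mm high; origin under its middle
- screwdriver: bystander: screwdriver lying on the bench, about 200 mm long along its x; origin under its middle
- tray: bystander: empty grey parts tray, 120 by 160 by 30 mm; origin under its middle
- sensor: bystander: white sensor housing, 45 by 75 by 28 mm; origin under its middle
Things that resemble listed ones, but are neither listed nor needed, are in the scene too. Leave any blue look-alike of the wedge alone.

How it is judged:
By the outcome, as a careful person would: the job done as asked, in the order asked, and still so for the second after the job is handed in, while the arm keeps its last pose, push and grip.
It also fails if it takes over 45 s, if anything falls off the work surface, if the arm or the gripper's body presses on something with over 40 N, if the wrist force passes 120 N, or if a joint passes its speed limit or range.

ROBOT

A 6-joint arm with a two-finger parallel gripper is mounted at the origin on the work surface. World frame = base frame: x ahead of the robot, y to its left, z up, the work surface at z = 0. Lengths are in m, angles in rad, forces in N, time in s.
With the tool pointing down it reaches from about 0.35 to 0.775 m from the base axis. Payload 7.3 kg.
Tool frame: the origin (TCP) lies midway between the tips of the shut fingers; the grasp point (between the pads) lies 19 mm behind it; z points along the fingers, y is the direction in which the jaws open and shut (so a half turn about z gives the same grasp; the last joint's range is limited). The gripper opens to 92 mm and grips with 3 to 60 N. Pads are 19 mm wide; open, the fingers measure 130 mm over their backs; the gripper's body (75 mm by 190 mm) begins 47 mm behind the grasp point.
Start: joints at [-1.255, 0.342, 1.524, -0, 1.275, -0.146], TCP at [0.234, -0.47, 0.227] pointing down, gripper open.
Joint ranges: [-2.53, 2.53], [-0.77, 2.02], [0.04, 2.7], [-1, 4.14], [0.28, 2.66], [-3.11, 3.11]. Speed limits (rad/s): [2.57, 2.57, 3.14, 3.14, 3.14, 3.14].

INTERFACE

Orientations are given as [roll, pitch, yaw] about the fixed x, y, z axes, in that order (R = Rz(yaw) Ry(pitch) Rx(roll)).
In Python, from bench import env, vision, workorder gives the robot as it stands.
- The arm moves only by the tool step_arm, never from a script. Its argument "targets" is a list that holds one entry, the list of rows, each a list of 5 numbers: the opening, from 0 (shut) to 1 (fully open), then the shift along the tool's x, y, z in cm, then the turn about the tool's z in degrees. In form: [[[gripper, tx, ty, tz, spin], ...]]. A call has 1 to 10 rows; each row is the pose to reach, as a shift and turn from the pose commanded when the call began, along the tool's axes at that moment; what a row does not reach only later rows make up. A row lasts 1/8 s, in which the tool goes at most 62.5 mm and 10.7 degrees, less where a joint would pass 70% of its speed; a pose out of reach is approached as far as the arm can. A call with a gripper value outside its range is refused whole. The fingers move at their own pace and stop on an object; "squeeze" is the grip in N (left out, the last holds). Time passes only in rows, so rows that repeat a pose let the fingers close. It gives the time, the measured TCP pose, the force and the opening at its end, in the units of the state.
- env.state(): the state, without advancing time (a new reading comes with each control period).
- vision.snapshot(name): name is "scene" or "top" or "wrist"; returns the picture (480x640x3 uint8, blue, green, red); there is no depth.
- vision.camera_info(name): a dict with "vertical_fov" (degrees; the focal length in pixels is half the picture's height over the tangent of half this angle, whatever the lens; pixels are square), "cx", "cy" (the principal point, pixels), "T" (4x4, takes a point from camera to world coordinates). Camera axes: x right, y down, z forward; pixel columns grow to the right and rows downward; lengths in m; the calibration is good to about 2 mm. The wrist camera is an equidistant fisheye: a pixel r from the principal point sees the ray r / f radians off the axis. A picture is of the moment at which its call begins: read the wrist's pose just before it. camera_info takes no time and is no camera call; for the wrist camera it gives the pose at the moment of the call.
- workorder.finish_job(): hands the job in, once; it reports no verdict.
The state is a dict: "time_s": time; "qpos": joint angles; "qvel": joint speeds; "joint_torque": joint torques, N m; "tool_pos": TCP position; "ee_rot": TCP orientation; "ft_force": force on the tool from outside, world axes, zero at the start; "torque": the same for the moment, N m; "opening": finger opening in m.
Only numpy, scipy, OpenCV 4.12 (cv2) and the standard library are available. Lean on these libraries where they do the work, as an engineer would, in place of code of your own. Each camera call takes 0.05 s, during which the arm holds its last target.

## Working session

There is one attempt and no reset: what is moved stays moved. The work goes in short steps, Python scripts to look and compute and a tool call to move; the robot and the scene stay as the last step left them, time stands still between calls to the robot, and variables do not carry over. Pictures are saved under pics/ and viewed, and the job is handed in when it is done.

Besides the shell and the picture viewer there is one more tool, called after "Emit:" as a command line: name --argument value ..., lists and objects as JSON in quotes. step_arm: Moves the arm, as the interface text tells. Its arguments: {"type":"object","properties":{"targets":{"type":"array"},"squeeze":{"type":"number"}},"required":["targets"]}

```bash
mkdir -p pics; ls
python3 - <<'E'
from bench import env, vision, workorder
import cv2
s=env.state();print(s)
for n in("scene","top","wrist"):
    i=vision.camera_info(n);print(n,i)
    cv2.imwrite(f"pics/a_{n}.png",vision.snapshot(n))
E
```

```text
pics
{'time_s': 0.0, 'qpos': array([-1.25498309e+00,  3.42723903e-01,  1.52505776e+00,  2.36182521e-06,
        1.27539205e+00, -1.46020647e-01]), 'qvel': array([-2.31590109e-04,  1.24133435e-03,  7.02302566e-04, -9.96717033e-04,
       -1.66594414e-03, -8.68059457e-05]), 'joint_torque': array([-2.27069642e-03, -4.31250179e+01, -2.44225574e+01,  7.16648530e-02,
        5.58863988e-02, -1.41189844e-04]), 'tool_pos': array([ 0.23381269, -0.46958611,  0.22603014]), 'ee_rot': array([-3.14002876e+00, -2.32280792e-04,  4.61833017e-01]), 'ft_force': array([-0.70521978, -0.88478073, -0.03459653]), 'torque': array([-0.00644345,  0.02636454, -0.05044071]), 'opening': 0.09195965463020395}
scene {'vertical_fov': 52.35214013646227, 'cx': 316.19509986263535, 'cy': 242.33326657071106, 'T': array([[ 0.64872537,  0.55648529, -0.51911416,  1.16071136],
       [ 0.76101692, -0.47173163,  0.44533417, -0.42481042],
       [ 0.00293935, -0.68395423, -0.729519  ,  0.84992005],
       [ 0.        ,  0.        ,  0.        ,  1.        ]])}
top {'vertical_fov': 45.6380314268928, 'cx': 315.3791583815951, 'cy': 232.6376900979855, 'T': array([[ 0.01077258, -0.99595716,  0.08918117,  0.48856437],
       [-0.99979294, -0.01226783, -0.01623535,  0.06364217],
       [ 0.01726377, -0.08898781, -0.99588309,  1.28484747],
       [ 0.        ,  0.        ,  0.        ,  1.        ]])}
wrist {'vertical_fov': 65.70646984690485, 'cx': 317.47071119783374, 'cy': 242.30765673102263, 'T': array([[ 0.44635898, -0.86614332, -0.22485421,  0.29449727],
       [-0.89484976, -0.43280803, -0.10918387, -0.4402181 ],
       [-0.00274983,  0.24994594, -0.96825589,  0.38475343],
       [ 0.        ,  0.        ,  0.        ,  1.        ]])}
```

View pics/a_scene.png

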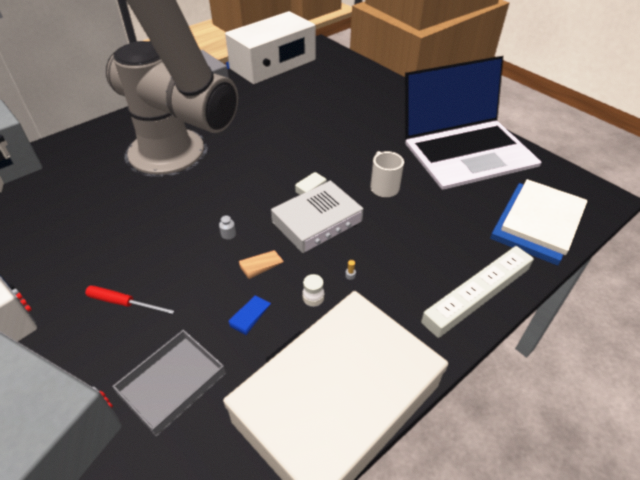

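View pics/a_top.png

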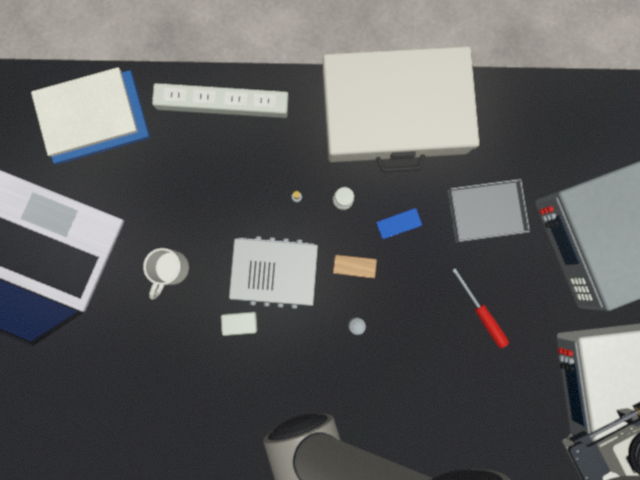

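View pics/a_wrist.png

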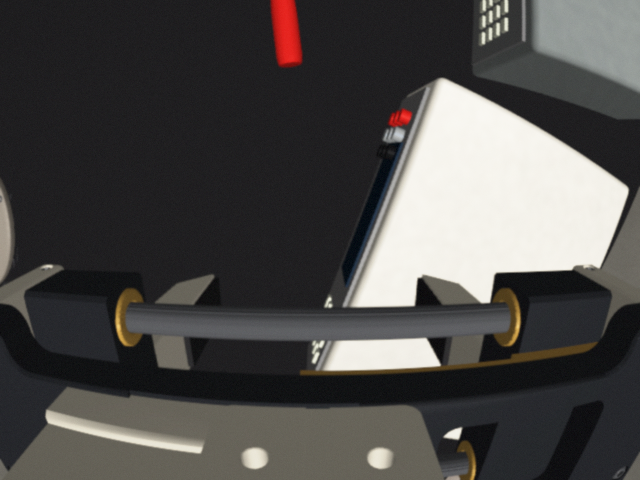

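The scene picture shows the grey box at about (317,214), the tan wooden wedge at (261,263) and a blue wedge at (250,313). In the top picture these are at (274,272), (355,266) and (400,223). The tan one, just off the box's right side, fits the description, and the blue one is the look-alike to leave alone. Next I'll enlarge both views.

Run:
```python
import cv2
a=cv2.imread("pics/a_top.png")[225:345,215:395]
cv2.imwrite("pics/b_top.png",cv2.resize(a,None,fx=4.4,fy=4.4,interpolation=cv2.INTER_CUBIC))
a=cv2.imread("pics/a_scene.png")[165:315,215:375]
cv2.imwrite("pics/b_scene.png",cv2.resize(a,None,fx=4,fy=4,interpolation=cv2.INTER_CUBIC))
```

```text
(no output)
```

View pics/b_top.png

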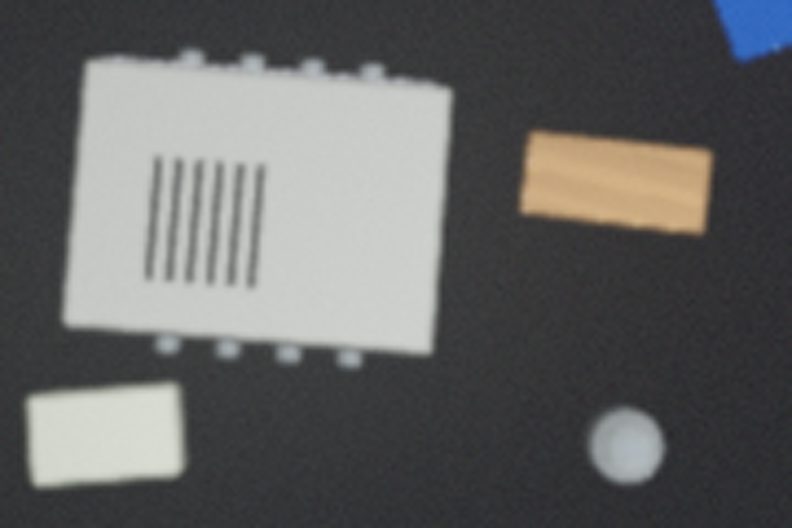

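View pics/b_scene.png

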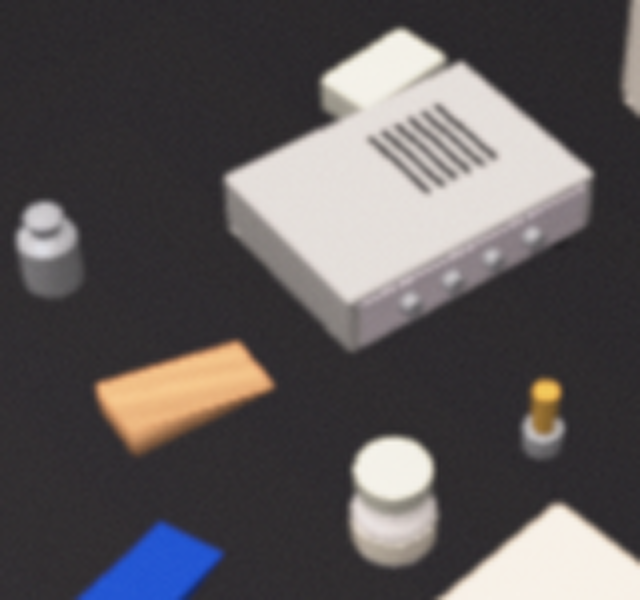

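```bash
cat > h.py <<'E'
import numpy as np, cv2
from bench import env, vision, workorder
def ray(n,px,info=None):
    i=info or vision.camera_info(n); f=240/np.tan(np.radians(i['vertical_fov'])/2)
    d=(np.array(px,float)-[i['cx'],i['cy']])/f
    if n=='wrist':
        r=np.hypot(*d); v=np.r_[d/r*np.sin(r),np.cos(r)] if r>0 else np.r_[0,0,1.]
    else: v=np.r_[d,1]
    T=np.array(i['T']); v=T[:3,:3]@v; return T[:3,3],v/np.linalg.norm(v)
def atz(n,px,z,info=None):
    o,v=ray(n,px,info); return o+v*(z-o[2])/v[2]
def tri(*r):
    A=sum(np.eye(3)-np.outer(v,v) for o,v in r); b=sum((np.eye(3)-np.outer(v,v))@o for o,v in r)
    p=np.linalg.solve(A,b); return p,[np.linalg.norm((np.eye(3)-np.outer(v,v))@(p-o)) for o,v in r]
def crop(p,off,s): return (np.array(p)+.5)/s-.5+np.array(off)
E
python3 - <<'E'
from h import *
np.set_printoptions(precision=4,suppress=True)
T=lambda p:crop(p,(215,225),4.4)
S=lambda p:crop(p,(215,165),4)
box={'FL':((86,60),(592,174)),'FR':((452,88),(350,305)),'NR':((433,354),(225,180)),'NL':((64,327),(463,62))}
w={'thinF':((530,131),(274,383)),'thinN':((521,213),(238,341)),'thickN':((706,234),(96,386)),'thickF':((712,150),(131,440))}
P={}
for d,zz in((box,[.058]*4),(w,[.003,.003,.023,.023])):
    for (k,(a,b)),z in zip(d.items(),zz):
        p,e=tri(ray('top',T(a)),ray('scene',S(b)));P[k]=p
        print(k,p,np.round(e,4),'top@z',atz('top',T(a),z),'scene@z',atz('scene',S(b),z)[:2])
for n,pt in(('weight',(626,446)),): print(n,atz('top',T(pt),.045))
for n,px,z in(('jar',(344,198),.06),('adapter',(297,196),.046),('sensorR',(257,323),.028)):print(n,atz('top',px,z))
E
```

```text
FL [0.5834 0.2175 0.0567] [0.0013 0.0013] top@z [0.5841 0.2184 0.058 ] scene@z [0.5837 0.2153]
FR [0.5725 0.0388 0.0563] [0.0003 0.0003] top@z [0.5726 0.0391 0.058 ] scene@z [0.5735 0.0376]
NR [0.4432 0.0474 0.0544] [0.0005 0.0005] top@z [0.4431 0.047  0.058 ] scene@z [0.4468 0.0456]
NL [0.4546 0.2266 0.0562] [0.0006 0.0006] top@z [0.4543 0.2259 0.058 ] scene@z [0.4565 0.2256]
thinF [ 0.5541 -0.0028  0.0049] [0.001 0.001] top@z [ 0.5548 -0.0021  0.003 ] scene@z [ 0.5522 -0.0026]
thinN [0.5127 0.0018 0.0026] [0.0004 0.0004] top@z [0.5129 0.0022 0.003 ] scene@z [0.5128 0.0013]
thickN [ 0.5031 -0.0898  0.0223] [0.0002 0.0002] top@z [ 0.503  -0.0899  0.023 ] scene@z [ 0.5039 -0.0899]
thickF [ 0.545  -0.0944  0.0172] [0.001 0.001] top@z [ 0.5452 -0.0929  0.023 ] scene@z [ 0.5487 -0.0975]
weight [ 0.3989 -0.0482  0.045 ]
jar [ 0.6745 -0.0176  0.06  ]
adapter [0.6796 0.0846 0.046 ]
sensorR [0.402  0.1682 0.028 ]
```

The two views agree: the box measures 130 x 179 mm with its top at about 56 mm (expected 58). Its centre is (0.5135, 0.1326) at yaw -3.6°. The wedge's centre is (0.529, -0.046) at yaw about -5.8°, some 12 mm short of the bare-corner line in the box's x. I'll shut the fingers, align them with the box and hover on the wedge's near side. From there I'll nudge it sideways first.

Emit:
step_arm --targets '[[[0,4,-8,-2,-5],[0,7.5,-15,-2.5,-10],[0,12,-18,-2.5,-20],[0,18,-20,-2,-30],[0,24,-22,0,-40],[0,30,-24,3,-50],[0,36,-25,6,-60],[0,40.6,-26.4,8,-60],[0,40.6,-26.4,8,-60],[0,40.6,-26.4,8,-60]]]' --squeeze 10

```text
time_s: 1.4
tool_pos: [0.48, -0.0511, 0.1452]
ee_rot: [-3.139, -0.001, 1.512]
ft_force: [0.0, -0.9, -0.4]
opening: 0.0011
```

Emit:
step_arm --targets '[[[0,0,0,5,0],[0,-0.1,0,10,0],[0,-0.1,0,12,0],[0,-0.1,0,12,0]]]'

```text
time_s: 1.9
tool_pos: [0.4783, -0.0543, 0.026]
ee_rot: [-3.138, -0.0, 1.508]
ft_force: [0.3, 0.2, 0.4]
opening: 0.0003
```

Run:
```python
from h import *
print(env.state()['tool_pos'],env.state()['ft_force'])
cv2.imwrite("pics/c_wrist.png",vision.snapshot('wrist'))
a=vision.snapshot('scene')[165:315,215:375]
cv2.imwrite("pics/c_scene.png",cv2.resize(a,None,fx=4,fy=4,interpolation=cv2.INTER_CUBIC))
```

```text
[ 0.47831508 -0.05432396  0.02596003] [0.31461565 0.2127562  0.43940642]
```

View pics/c_scene.png

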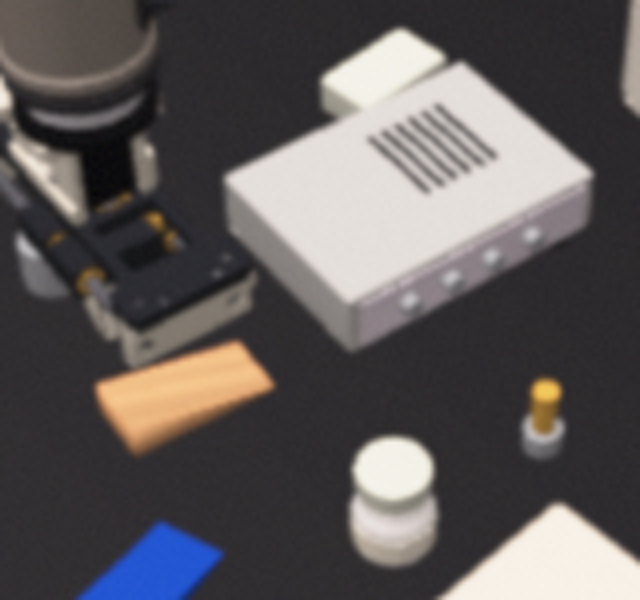

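View pics/c_wrist.png

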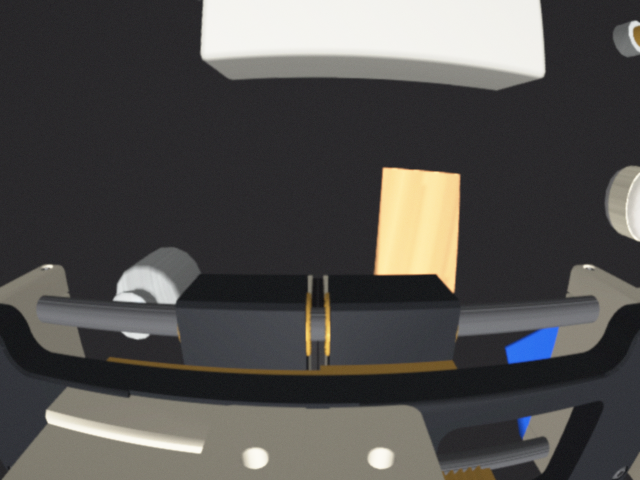

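Emit:
step_arm --targets '[[[0,0,0,1.2,0],[0,0,0,2.1,0],[0,0,0,2.1,0],[0,0,0.6,2.1,0],[0,0,1.2,2.1,0],[0,0,1.6,2.1,0],[0,0,2.0,2.1,0],[0,0,2.4,2.1,0],[0,0,2.4,2.1,0]]]'

```text
time_s: 3.12
tool_pos: [0.5041, -0.0553, 0.0058]
ee_rot: [3.141, 0.0, 1.509]
ft_force: [0.2, 0.2, 0.9]
opening: 0.0006
```

Run:
```python
from h import *
print(env.state()['tool_pos'],env.state()['ft_force'])
a=vision.snapshot('scene')[165:315,215:375]
cv2.imwrite("pics/d_scene.png",cv2.resize(a,None,fx=4,fy=4,interpolation=cv2.INTER_CUBIC))
```

```text
[ 0.50414948 -0.05531658  0.0057699 ] [0.20087326 0.19600271 0.91337305]
```

View pics/d_scene.png

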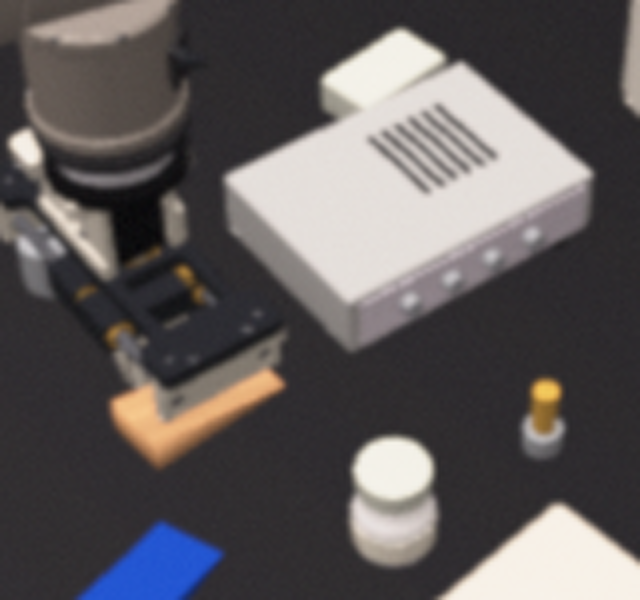

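Emit:
step_arm --targets '[[[0,0,-1,0,0],[0,0,-1,-4.5,0],[0,-2,-1,-7,0],[0,-5.7,2,-7,0],[0,-6.5,3.8,-7,0],[0,-6.5,3.8,-7,0]]]'

```text
time_s: 3.92
tool_pos: [0.5375, -0.123, 0.0754]
ee_rot: [3.142, 0.0, 1.508]
ft_force: [-1.2, -0.2, -1.0]
opening: 0.0005
```

Run:
```python
from h import *
print(env.state()['tool_pos'],env.state()['ft_force'])
i=vision.camera_info('wrist');print(i)
cv2.imwrite("pics/e_wrist.png",vision.snapshot('wrist'))
a=vision.snapshot('scene')[165:315,215:375]
cv2.imwrite("pics/e_scene.png",cv2.resize(a,None,fx=4,fy=4,interpolation=cv2.INTER_CUBIC))
a=vision.snapshot('top')[205:325,225:405]
cv2.imwrite("pics/e_top.png",cv2.resize(a,None,fx=4.4,fy=4.4,interpolation=cv2.INTER_CUBIC))
```

```text
[ 0.53751327 -0.12301516  0.07544955] [-1.23939695 -0.16316505 -1.02545019]
{'vertical_fov': 65.70646984690485, 'cx': 317.47071119783374, 'cy': 242.30765673102263, 'T': array([[ 9.98084998e-01, -5.98523269e-02, -1.56216252e-02,
         5.42268175e-01],
       [-6.18570239e-02, -9.66591341e-01, -2.48746633e-01,
        -5.63156444e-02],
       [-2.11662861e-04,  2.49236590e-01, -9.68442604e-01,
         2.34065792e-01],
       [ 0.00000000e+00,  0.00000000e+00,  0.00000000e+00,
         1.00000000e+00]])}
```

View pics/e_scene.png

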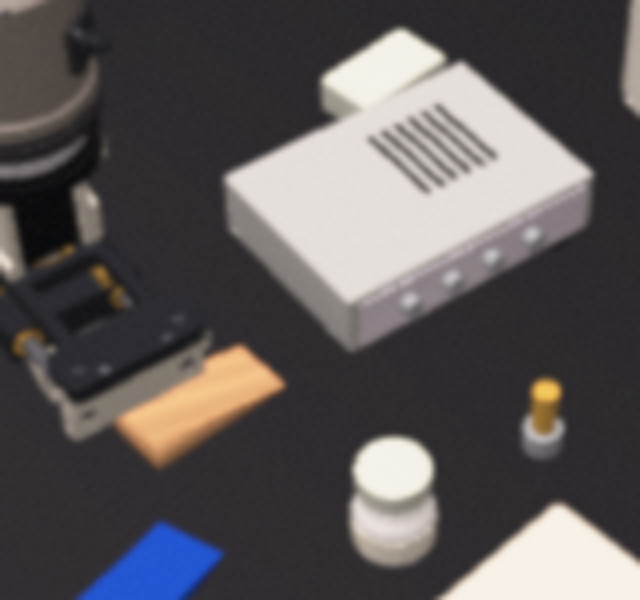

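View pics/e_wrist.png

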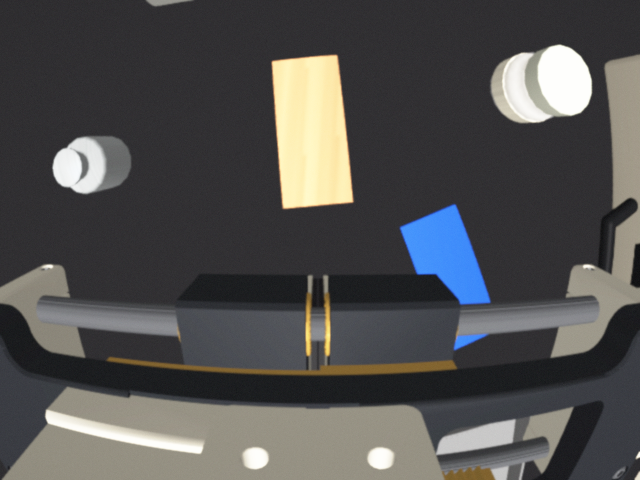

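View pics/e_top.png

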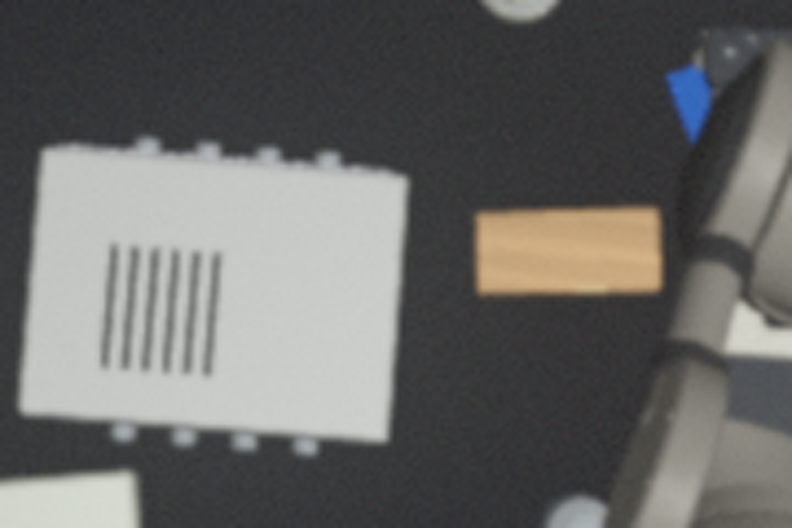

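Run:
```python
from h import *
np.set_printoptions(precision=4,suppress=True)
c=np.array([.5135,.1326]);a=np.radians(-3.6);X=np.array([np.cos(a),np.sin(a)]);Y=np.array([-X[1],X[0]])
bx=lambda p:np.array([(p[:2]-c)@X,(p[:2]-c)@Y])*1000
T=lambda p:crop(p,(225,205),4.4)
for k,w,t,z in(('thinF',(337,55),(475,213),.003),('thinN',(273,62),(478,294),.003),('thickF',(353,202),(660,208),.023),('thickN',(283,208),(662,291),.023)):
    p,e=tri(ray('wrist',w),ray('top',T(t)))
    print(k,p,e[0],'wrist',bx(atz('wrist',w,z)),'top',bx(atz('top',T(t),z)))
for n,q in dict(FL=(42,149),FR=(408,177),NR=(388,441),NL=(20,413)).items(): print(n,bx(atz('top',T(q),.058)))
print('tcp',bx(env.state()['tool_pos']))
```

```text
thinF [0.557  0.0036 0.0041] 0.0007549023482943482 wrist [  50.7682 -125.718 ] top [  52.288  -126.0041]
thinN [0.5166 0.0018 0.0041] 0.00017763858571185682 wrist [  11.3132 -129.977 ] top [  11.1609 -130.4607]
thickF [ 0.5641 -0.0958 -0.0378] 0.0004923776283019917 wrist [  59.3993 -215.7002] top [  60.6188 -218.0445]
thickN [ 0.5184 -0.0896  0.0165] 0.0011237704691003114 wrist [  19.168  -219.3087] top [  19.0089 -221.7351]
FL [64.6341 89.9755]
FR [ 64.324  -89.6102]
NR [-64.4455 -89.3315]
NL [-64.0143  89.5272]
tcp [  38.6199 -252.275 ]
```

The wedge now has its tip at box (31, -128) mm and its thick end at (39, -219) mm, turned 5° from the box's y. A flat push on the thick end, aligned with the box, will square it and leave it near x ≈ 37 mm. The box hasn't moved. I'll descend behind the thick end and push.

Emit:
step_arm --targets '[[[0,0,-0.1,3.5,0],[0,0,-0.1,6.7,0],[0,0,-0.1,6.7,0],[0,1.2,-0.1,6.7,0],[0,2.2,-0.1,6.7,0],[0,3.2,-0.1,6.7,0],[0,4.2,-0.1,6.7,0],[0,5.2,-0.1,6.7,0],[0,6.0,-0.1,6.7,0],[0,6.0,-0.1,6.7,0]]]'

```text
time_s: 5.32
tool_pos: [0.5402, -0.0618, 0.0086]
ee_rot: [-3.141, -0.0, 1.51]
ft_force: [0.0, 0.3, 0.1]
opening: 0.0005
```

Run:
```python
from h import *
print(env.state()['tool_pos'],env.state()['ft_force'])
a=vision.snapshot('scene')[165:315,215:375]
cv2.imwrite("pics/f_scene.png",cv2.resize(a,None,fx=4,fy=4,interpolation=cv2.INTER_CUBIC))
cv2.imwrite("pics/f_wrist.png",vision.snapshot('wrist'))
```

```text
[ 0.54018504 -0.06178386  0.00857514] [0.04158438 0.28499453 0.07378239]
```

View pics/f_scene.png

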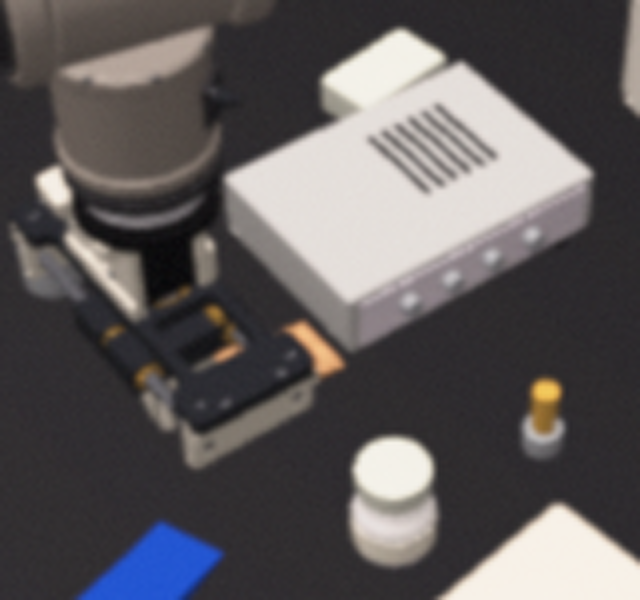

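View pics/f_wrist.png

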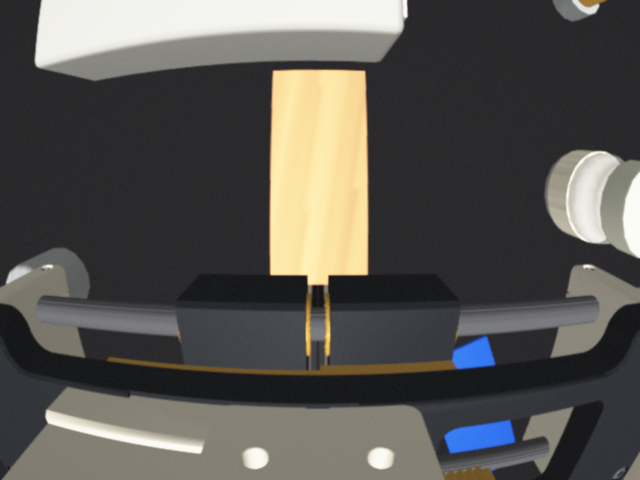

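Picture f shows the wedge squared to the finger face, with its tip just short of the box face, centred at about x_box 38–39 mm. I'll push it in next and go slowly near contact.

Emit:
step_arm --targets '[[[0,1,0,0,0],[0,2,0,0,0],[0,3,0,0,0],[0,3.8,0,0,0],[0,4.4,0,0,0],[0,4.7,0,0,0],[0,4.7,0,0,0],[0,4.7,0,0,0]]]'

```text
time_s: 6.42
tool_pos: [0.5432, -0.0158, 0.0087]
ee_rot: [3.141, 0.0, 1.509]
ft_force: [-0.2, -0.3, 0.1]
opening: 0.0004
```

Emit:
step_arm --targets '[[[0,0.1,0,0,0],[0,0.1,0,0,0],[0,0.1,0,0,0]]]'

```text
time_s: 6.8
tool_pos: [0.5433, -0.0148, 0.0087]
ee_rot: [3.141, 0.0, 1.509]
ft_force: [-0.1, -0.6, -0.2]
opening: 0.0005
```

Emit:
step_arm --targets '[[[0,0.1,0,0,0],[0,0.1,0,0,0],[0,0.1,0,0,0]]]'

```text
time_s: 7.18
tool_pos: [0.5434, -0.0136, 0.0087]
ee_rot: [3.141, 0.0, 1.509]
ft_force: [0.8, -0.8, -0.1]
opening: 0.0006
```

Run:
```python
from h import *
s=env.state();print(s['tool_pos'],s['ft_force'])
a=vision.snapshot('scene')[165:315,215:375]
cv2.imwrite("pics/g_scene.png",cv2.resize(a,None,fx=4,fy=4,interpolation=cv2.INTER_CUBIC))
```

```text
[ 0.54335907 -0.0136097   0.00872525] [ 0.83066743 -0.78586837 -0.1214865 ]
```

View pics/g_scene.png

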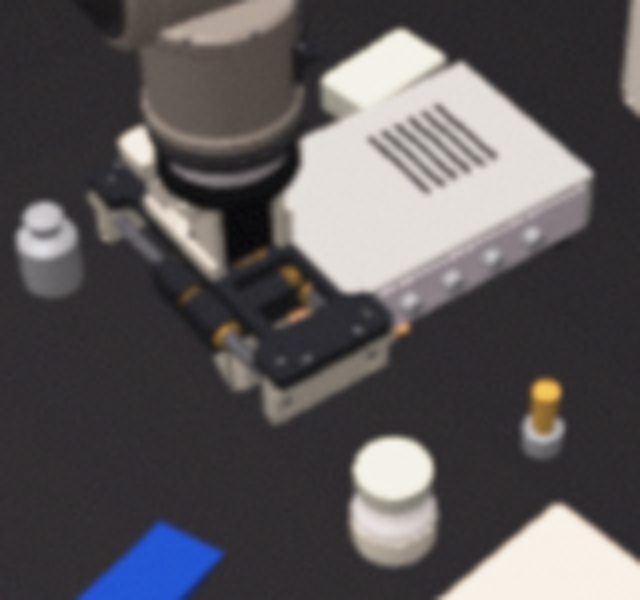

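Emit:
step_arm --targets '[[[0,0.1,0,0,0],[0,0.2,0,0,0],[0,0.2,0,0,0],[0,0.2,0,0,0]]]'

```text
time_s: 7.72
tool_pos: [0.5434, -0.0115, 0.0087]
ee_rot: [-3.142, -0.0, 1.509]
ft_force: [0.4, -0.3, -0.5]
opening: 0.0006
```

Emit:
step_arm --targets '[[[0,0.1,0,0,0],[0,0.1,0,0,0],[0,0.1,0,0,0]]]'

```text
time_s: 8.1
tool_pos: [0.5435, -0.0106, 0.0087]
ee_rot: [-3.142, 0.0, 1.509]
ft_force: [-0.0, 0.5, -0.2]
opening: 0.0004
```

Emit:
step_arm --targets '[[[0,0.05,0,0,0],[0,0.05,0,0,0],[0,0.05,0,0,0]]]'

```text
time_s: 8.48
tool_pos: [0.5435, -0.0102, 0.0087]
ee_rot: [3.142, 0.0, 1.509]
ft_force: [-0.0, -0.8, -0.0]
opening: 0.0009
```

Emit:
step_arm --targets '[[[0,0.05,0,0,0],[0,0.05,0,0,0]]]'

```text
time_s: 8.72
tool_pos: [0.5436, -0.0099, 0.0087]
ee_rot: [3.142, 0.0, 1.509]
ft_force: [-0.6, -3.4, -0.3]
opening: 0.0005
```

Emit:
step_arm --targets '[[[0,0.05,0,0,0],[0,0.05,0,0,0]]]'

```text
time_s: 8.98
tool_pos: [0.5437, -0.0097, 0.0087]
ee_rot: [3.141, 0.001, 1.509]
ft_force: [-0.6, -5.3, 0.2]
opening: 0.0005
```

Emit:
step_arm --targets '[[[0,0.05,0,0,0],[0,0.05,0,0,0]]]'

```text
time_s: 9.22
tool_pos: [0.5437, -0.0094, 0.0087]
ee_rot: [3.141, 0.001, 1.509]
ft_force: [-0.9, -7.2, -0.5]
opening: 0.0005
```

Contact came at y_box ≈ -140, right where expected, with the wedge 49.5 mm in. The push has since built to 7 N. I'll back off straight and check the box and wedge.

Emit:
step_arm --targets '[[[0,-0.5,0,0,0],[0,-2,0,0,0],[0,-4,0,-3,0],[0,-5,0,-9,0],[0,-5,0,-9,0],[0,-5,0,-9,0]]]'

```text
time_s: 9.98
tool_pos: [0.5401, -0.0588, 0.0984]
ee_rot: [-3.141, -0.0, 1.508]
ft_force: [0.0, -0.1, -0.9]
opening: 0.0004
```

Run:
```python
from h import *
s=env.state();print(s['tool_pos'],s['ft_force'])
cv2.imwrite("pics/i_wrist.png",vision.snapshot('wrist'))
a=vision.snapshot('scene')[165:315,215:375]
cv2.imwrite("pics/i_scene.png",cv2.resize(a,None,fx=4,fy=4,interpolation=cv2.INTER_CUBIC))
a=vision.snapshot('top')[205:325,225:405]
cv2.imwrite("pics/i_top.png",cv2.resize(a,None,fx=4.4,fy=4.4,interpolation=cv2.INTER_CUBIC))
```

```text
[ 0.54011001 -0.05882818  0.09842307] [ 0.01481917 -0.0579313  -0.92746431]
```

View pics/i_scene.png

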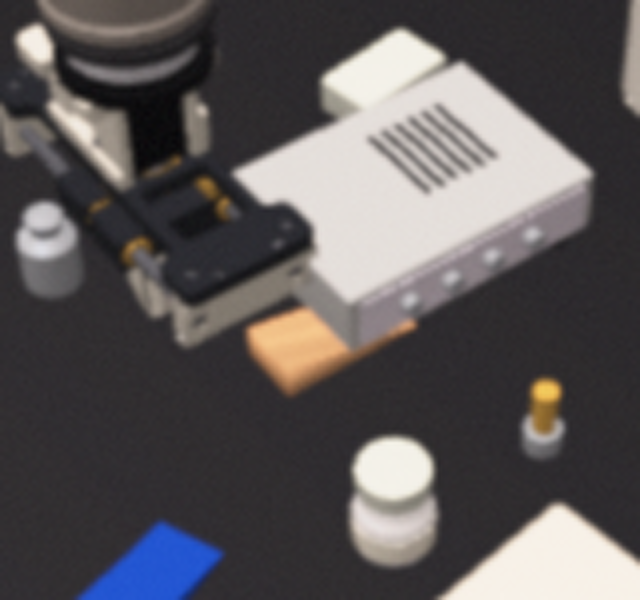

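View pics/i_wrist.png

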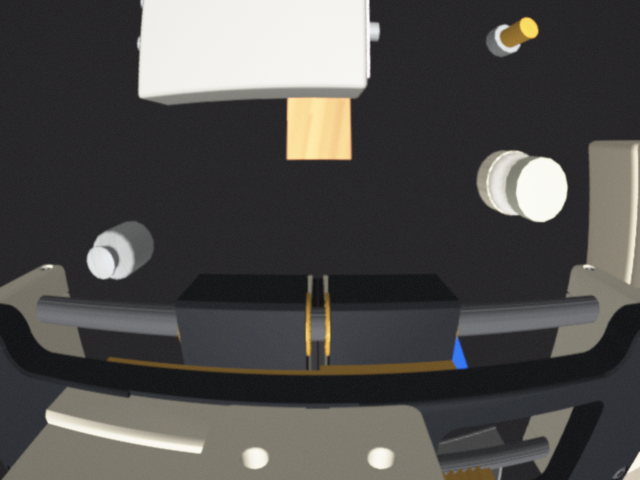

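View pics/i_top.png

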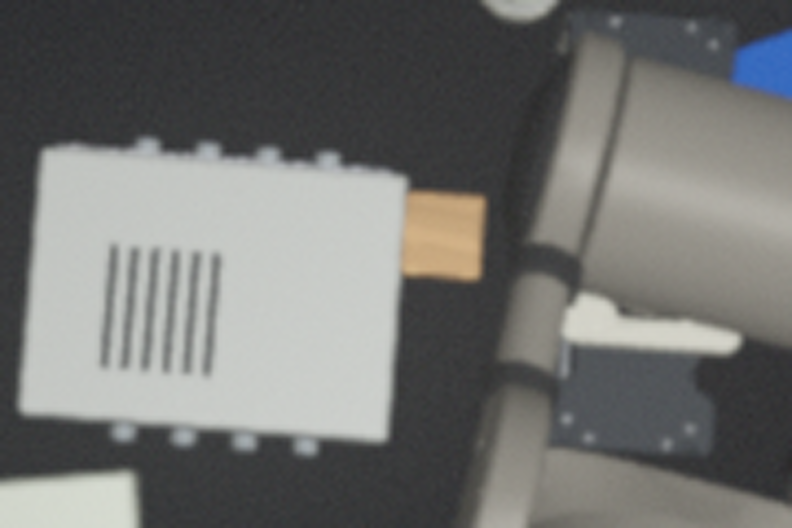

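The box corners sit at the same pixels as before the push: (42,149), (408,177), (388,441) and (20,413) in the crop. The wedge is squarely under the bare corner. Next is the press test.

Emit:
step_arm --targets '[[[0,4,0.2,0,0],[0,8,0.4,0,0],[0,11.9,0.6,0.5,0],[0,11.9,0.6,2.5,0],[0,11.9,0.6,3.5,0],[0,11.9,0.6,3.5,0],[0,11.9,0.6,3.5,0]]]'

```text
time_s: 11.0
tool_pos: [0.5542, 0.0594, 0.064]
ee_rot: [3.141, 0.0, 1.508]
ft_force: [0.5, -0.1, 0.1]
opening: 0.0004
```

Emit:
step_arm --targets '[[[0,0,0,0.2,0],[0,0,0,0.3,0],[0,0,0,0.3,0]]]'

```text
time_s: 11.38
tool_pos: [0.5539, 0.0598, 0.0608]
ee_rot: [3.141, 0.0, 1.509]
ft_force: [-0.0, 0.5, -0.2]
opening: 0.0003
```

Emit:
step_arm --targets '[[[0,0,0,0.1,0],[0,0,0,0.1,0],[0,0,0,0.1,0]]]'

```text
time_s: 11.75
tool_pos: [0.5539, 0.0599, 0.0597]
ee_rot: [3.142, 0.0, 1.509]
ft_force: [1.2, -0.0, -0.1]
opening: 0.0004
```

Emit:
step_arm --targets '[[[0,0,0,0.1,0],[0,0,0,0.1,0],[0,0,0,0.1,0]]]'

```text
time_s: 12.12
tool_pos: [0.5539, 0.0599, 0.0587]
ee_rot: [-3.142, 0.0, 1.509]
ft_force: [0.5, -0.7, 1.1]
opening: 0.0004
```

Emit:
step_arm --targets '[[[0,0,0,0.1,0],[0,0,0,0.1,0],[0,0,0,0.1,0]]]'

```text
time_s: 12.5
tool_pos: [0.554, 0.0598, 0.0583]
ee_rot: [3.141, 0.0, 1.509]
ft_force: [-1.8, -0.1, 5.7]
opening: 0.0004
```

Emit:
step_arm --targets '[[[0,0,0,0.05,0],[0,0,0,0.05,0],[0,0,0,0.05,0]]]'

```text
time_s: 12.88
tool_pos: [0.5541, 0.0598, 0.0582]
ee_rot: [3.141, 0.0, 1.509]
ft_force: [-2.5, 1.1, 8.7]
opening: 0.0005
```

The corner is firm: the fingertips hold at z = 58.2 mm while the force rises to about 9 N, where an unwedged corner would tip at 1–3 N. I'll check pictures and a short hold.

Emit:
step_arm --targets '[[[0,0,0,0.03,0],[0,0,0,0.03,0],[0,0,0,0.03,0],[0,0,0,0.03,0],[0,0,0,0.03,0],[0,0,0,0.03,0],[0,0,0,0.03,0],[0,0,0,0.03,0]]]'

```text
time_s: 13.88
tool_pos: [0.5541, 0.0598, 0.0582]
ee_rot: [3.141, 0.0, 1.509]
ft_force: [-3.3, 0.5, 11.3]
opening: 0.0003
```

Run:
```python
from h import *
s=env.state();print(s['tool_pos'],s['ft_force'])
a=vision.snapshot('scene')[165:315,215:375]
cv2.imwrite("pics/j_scene.png",cv2.resize(a,None,fx=4,fy=4,interpolation=cv2.INTER_CUBIC))
cv2.imwrite("pics/j_top.png",vision.snapshot('top'))
s=env.state();print(s['tool_pos'],s['ft_force'])
```

```text
[0.55408106 0.05984871 0.05818043] [-3.29841     0.51135151 11.34977525]
[0.55405645 0.0598348  0.05813751] [-2.75615675 -0.40718968 11.88959986]
```

View pics/j_scene.png

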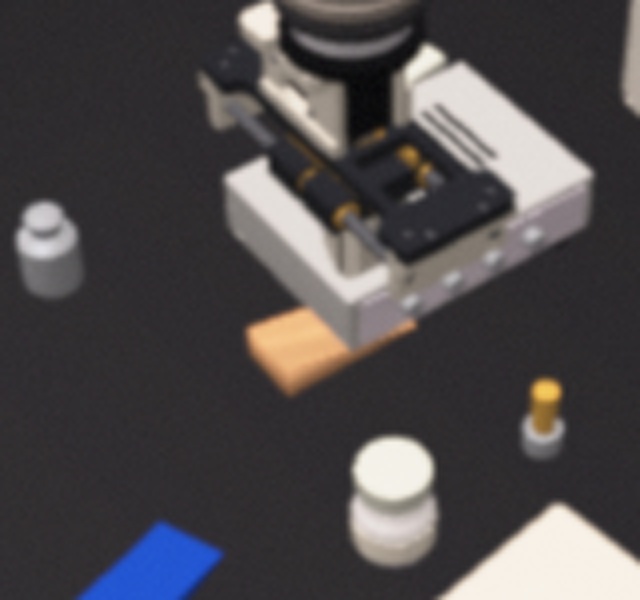

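View pics/j_top.png

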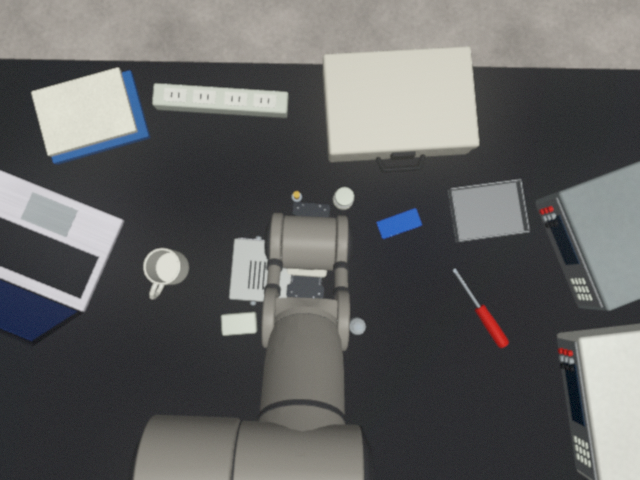

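The corner is steady under 11–12 N. The box's far-right corner is still at crop (350,305), the wedge hasn't moved since the push, and the bystanders sit where they started. I'm handing it in while still pressing.

```bash
python3 -c "
from bench import workorder
print(workorder.finish_job())"
```

```text
the job is handed in; nothing more can be done
None
```

I pushed the wooden wedge under the bare corner with the shut fingers and handed the job in at about 14 s, with the fingertips still pressing on that corner. A sideways nudge first lined the wedge up with the corner. I then pushed it in thin end first until it met the box's lower edge, about 49.5 mm in, and stopped when the push reached about 7 N.

**Last checks:**
- **Firmness:** the fingertips held at 58.2 mm above the bench for a second under 11–12 N. Unwedged, the corner should tip at 1–3 N.
- **Box position:** its top corners were at the same pixels after the push as before, and the corner next to the wedge did not move while I pressed.
- **Everything else:** the wedge stayed put during the press, and the bystanders and the blue look-alike show no movement in the pictures.

**What disagreed:**
- The nudge turned the wedge about 5° the wrong way; the straight push squared it again.
- One height measured on the wedge's thick end came out wrong because the two views were nearly parallel. I used the given heights for that part.
- A sideways force of about 3 N showed while pressing, but the box did not shift.

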